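# Lap the next slate on the run-off test roof

### The job

On the small model roof, two slates already lie side by side with a white line drawn across them. Take the loose slate of the same full size from the cork mat (not the short one, not the narrow one; leave those two lying where they are) and lay it as the next course up the slope: lower end on the white line, square to it, centred over the joint between the two laid slates, lying flat on them, and let go.

Things in the scene. Friction and masses are not known exactly. Their poses are not given: they have to be found in the camera images.
- slate_center (a point): Centre (half-way up) of the loose full-size slate: flat grey plate 120 x 56 x 10 mm, about 130 g, lying flat on a fixed 3 mm thick cork mat on the table. x axis along the 120 mm length, y across the 56 mm width, z up; it is the same either way round. The space beside its long sides is free for fingers.
- lap_point (a point): Where the white line crosses the joint, on the laid slates' top face, 78 mm above the table. Axes: x down the slope (11 degrees), along the joint; y level, along the line; z square to the face. Laid slates: fixed, 56 mm wide, 10 mm thick, from 50 mm above to 70 mm below the line. A well-laid slate has its centre at x = -60, y = 0, z = +5 mm in this frame, upper end on the deck; it does not slide.
- halfslate_center (a point): Centre of a bystander on the same mat: a short grey slate 75 x 56 x 10 mm (x along the 75 mm). Not wanted; it stays where it is.
- slip_center (a point): Centre of a bystander on the same mat: a narrow grey slate slip 120 x 30 x 10 mm (x along the 120 mm). Not wanted; it stays where it is.
Not all that is in view belongs to the job. What is shaped like the part that bears slate_center but blue or pink is not meant.

How it is judged:
By the outcome, as a careful person would: the job done as asked, in the order asked, and still so for the second after the job is handed in, with the robot touching nothing.
It also fails if it takes over 38 s, if anything falls off the work surface, if the arm or the gripper's body presses on something with over 40 N, if the wrist force passes 120 N, or if a joint passes its speed limit or range.

### The arm

A 7-joint arm with a two-finger parallel gripper is mounted at the origin on the work surface. World frame = base frame: x ahead of the robot, y to its left, z up, the work surface at z = 0. Lengths are in m, angles in rad, forces in N, time in s.
With the tool pointing down it reaches from about 0.4 to 0.9 m from the base axis. Payload 5.5 kg.
Tool frame: the origin (TCP) lies midway between the tips of the shut fingers; the grasp point (between the pads) lies 19 mm behind it (manip.grip_depth is the distance from the TCP to the grasp point, in m); z points along the fingers, x is the direction in which the jaws open and shut, and the axes are right-handed (so a half turn about z gives the same grasp; the last joint's range is limited). The gripper opens to 92 mm and grips with 3 to 60 N. Pads are 19 mm wide; open, the fingers measure 130 mm over their backs; the gripper's body (75 mm by 190 mm) begins 47 mm behind the grasp point.
Start: joints at [-1.047, 0.501, -0.427, 1.55, 0.221, 1.138, -0.21], TCP at [0.168, 0.628, 0.194] pointing down, gripper open.
Joint ranges: [-2.88, 2.88], [-0.31, 2.03], [-1.54, 1.56], [0.2, 2.42], [-1.41, 4.55], [0.19, 2.02], [-2.57, 2.57]. Speed limits (rad/s): [2.57, 2.57, 3.14, 3.14, 3.14, 3.14, 3.14].

### API

Orientations are given as a unit quaternion [x, y, z, w].
In Python, from bench import manip, effector, viewer gives the robot as it stands. Calls block until the motion is done:
- manip.move_pose(position, orientation): joint-space move of the TCP to a pose.
- manip.servo_line(position, ori=None, vel=0.15): straight line of the TCP; ori=None keeps the orientation; vel is the mean speed in m/s.
- manip.movej(angles): joint-space move.
- effector.open_jaws() and effector.close(f_grip=None): open the fingers fully, or close them until they stop; f_grip is the grip in N (None keeps the last).
- manip.sleep(seconds).
- manip.solve_ik(position, orientation): joint angles nearest the present ones, or None.
- viewer.get_image(name): name is "scene" or "top" or "wrist"; returns the picture (480x640x3 uint8, red, green, blue); there is no depth.
- viewer.get_calibration(name): a dict with "vfov" (degrees; the focal length in pixels is half the picture's height over the tangent of half this angle, whatever the lens; pixels are square), "cx", "cy" (the principal point, pixels), "eye" and "attitude" of the camera in the world. Camera axes: x right, y down, z forward; pixel columns grow to the right and rows downward; lengths in m; the calibration is good to about 2 mm. A picture is of the moment at which its call begins: read the wrist's pose just before it. get_calibration takes no time and is no camera call; for the wrist camera it gives the pose at the moment of the call.
A pose or a line that the arm cannot do raises manip.PlanningError and nothing moves.
- manip.hand_in(): hands the job in, once; it reports no verdict.
Readings, each from a call of its own:
- manip.current_clock(): time.
- manip.current_q(): joint angles.
- manip.current_joint_velocities(): joint speeds.
- manip.current_tau(): joint torques, N m.
- manip.current_tool_pos(): TCP position.
- manip.current_tcp_rot(): TCP orientation.
- manip.current_force(): force on the tool from outside, world axes, zero at the start.
- manip.current_wrist_torque(): the same for the moment, N m.
- manip.current_finger_gap(): finger opening in m.
Only numpy, scipy, OpenCV 4.12 (cv2) and the standard library are available. Lean on these libraries where they do the work, as an engineer would, in place of code of your own. Each camera call takes 0.05 s, during which the arm holds its last target. There are 200 camera calls.

## Working session

There is one attempt and no reset: what is moved stays moved. The work goes in short steps, each a Python script; the robot and the scene stay as the last script left them, time stands still between calls to the robot, and variables do not carry over. Pictures are saved under pics/ and viewed, about 8 in all and at most 12, crops included, and the job is handed in when it is done.

```bash
mkdir -p pics
python3 - <<'E'
from bench import manip, effector, viewer
import cv2
for n in ("scene","top","wrist"):
    print(n, viewer.get_calibration(n)); cv2.imwrite(f"pics/{n}0.png", viewer.get_image(n)[:,:,::-1])
print(manip.current_clock(), manip.current_tool_pos(), manip.current_tcp_rot(), manip.grip_depth)
E
```

```text
scene {'vfov': 55.778174219954586, 'cx': 314.5853114832236, 'cy': 232.51539554268078, 'eye': array([ 0.9763797 , -0.47038269,  0.95331364]), 'attitude': array([ 0.85767696,  0.4228635 , -0.13401235, -0.26003343])}
top {'vfov': 43.475446993350964, 'cx': 318.4193041862389, 'cy': 237.93143674706795, 'eye': array([ 0.28175827, -0.12272238,  1.33961064]), 'attitude': array([-0.69668077,  0.71279031, -0.05822838,  0.05635012])}
wrist {'vfov': 66.19022292945553, 'cx': 320.1998079073936, 'cy': 237.68500844211866, 'eye': array([0.09050011, 0.64845093, 0.38416279]), 'attitude': array([0.78461963, 0.60252942, 0.08868851, 0.11603742])}
0.15 [0.16745699 0.62745027 0.193209  ] [ 7.93031478e-01  6.09180187e-01 -6.20449833e-04  4.36454911e-04] 0.0188
```

View pics/top0.png

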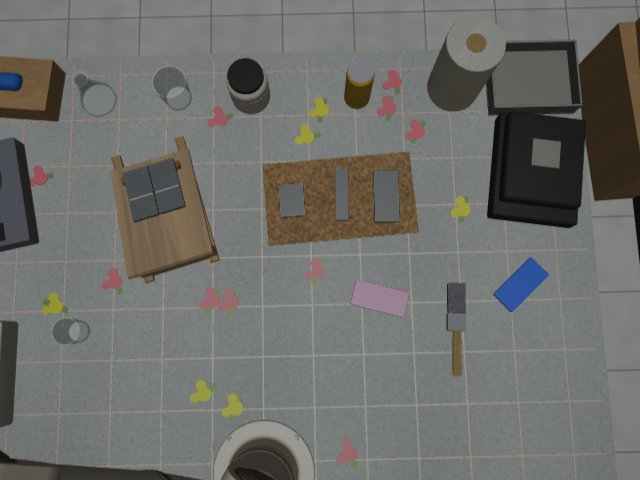

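View pics/scene0.png

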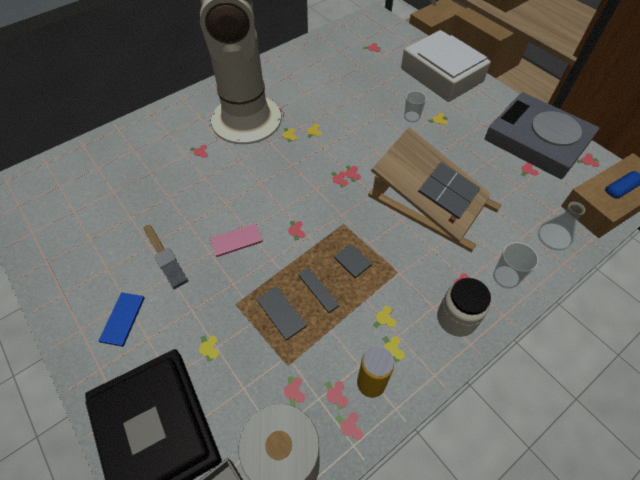

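The top view shows the full-size slate at about (386,195), the slip at (342,193) and the short slate at (291,200). The laid slates' joint and line cross near (155,189), with the roof's downhill end away from the robot. The blue and pink plates are decoys. Next I'll take closer wrist views.

```bash
cat > h.py <<'E'
from bench import manip, effector, viewer
import cv2, numpy as np
from scipy.spatial.transform import Rotation as R
def rays(cal, uv):
    f=240/np.tan(np.radians(cal["vfov"])/2); uv=np.atleast_2d(np.asarray(uv,float))
    d=np.c_[(uv[:,0]-cal["cx"])/f,(uv[:,1]-cal["cy"])/f,np.ones(len(uv))]
    return R.from_quat(cal["attitude"]).apply(d)
def onplane(cal, uv, p0, n):
    d=rays(cal,uv); e=np.array(cal["eye"]); return e+d*(((np.asarray(p0)-e)@n)/(d@n))[:,None]
def toolquat(xa, zdir=(0,0,-1)):
    z=np.array(zdir,float); z/=np.linalg.norm(z); x=np.array(xa,float); x-=z*(x@z); x/=np.linalg.norm(x)
    return R.from_matrix(np.c_[x,np.cross(z,x),z]).as_quat()
def snap(name):
    c=viewer.get_calibration("wrist"); im=viewer.get_image("wrist"); cv2.imwrite(f"pics/{name}.png",im[:,:,::-1]); np.savez(f"pics/{name}.npz",im=im,**c); return c,im
E
python3 - <<'E'
from h import *
c=viewer.get_calibration("top"); Z=np.array([0,0,1.])
S=onplane(c,[[386,195],[385,170],[387,221]],[0,0,.013],Z); L=onplane(c,[[155,189],[148,162],[163,215],[126,198],[184,184]],[0,0,.078],Z)
print(S.round(3),L.round(3))
T=R.from_quat(manip.current_tcp_rot()); print("cam in tool",T.inv().apply(viewer.get_calibration("wrist")["eye"]-manip.current_tool_pos()), (T.inv()*R.from_quat(viewer.get_calibration("wrist")["attitude"])).as_matrix().round(3))
ax=S[1]-S[2]; ya=np.array([-ax[1],ax[0],0]); dn=L[1]-L[2]; yl=np.array([-dn[1],dn[0],0])
for p,y in ((S[0]+[0,0,.15],ya),(L[0]+[0,0,.15],yl)):
  for s in (1,-1):
    print(s,p.round(3),manip.solve_ik(p,toolquat(s*y)))
E
```

```text
[[ 0.594 -0.284  0.013]
 [ 0.652 -0.284  0.013]
 [ 0.534 -0.283  0.013]] [[0.603 0.221 0.078]
 [0.663 0.237 0.078]
 [0.545 0.202 0.078]
 [0.584 0.282 0.078]
 [0.613 0.158 0.078]]
cam in tool [ 0.0002174  -0.07979387 -0.19108194] [[ 1.    -0.001  0.001]
 [ 0.     0.957  0.289]
 [-0.001 -0.289  0.957]]
1 [ 0.594 -0.284  0.163] [ 0.12278121  0.53332143  0.39925592  1.58158432 -0.22689566  1.07279163
  2.14910367]
-1 [ 0.594 -0.284  0.163] [-0.07654028  0.59818178  0.70307726  1.58887233 -0.41857994  1.11022296
 -0.84394182]
1 [0.603 0.221 0.228] [-0.15573074  0.44365521 -0.32609836  1.53762764  0.14897693  1.18483865
  1.34826004]
-1 [0.603 0.221 0.228] [-0.53463521  0.426807    0.19388705  1.55249092 -0.08670767  1.17073009
 -1.6086491 ]
```

Run:
```python
from h import *
for n,p,ax in (("roof1",[.603,.221,.2],[.118,.035,0]),("slate1",[.594,-.284,.15],[.118,-.001,0])):
    ya=-np.array([-ax[1],ax[0],0]); manip.move_pose(np.array(p),toolquat(ya)); print(manip.current_clock(),manip.current_q().round(2) if hasattr(manip.current_q(),'round') else manip.current_q()); manip.sleep(.2); c,im=snap(n)
a,b=[cv2.imread(f"pics/{n}.png") for n in("roof1","slate1")]
cv2.imwrite("pics/both.png",cv2.resize(np.vstack([a,b]),None,fx=.625,fy=.625))
```

```text
2.2833 [-0.54  0.45  0.2   1.58 -0.1   1.12 -1.6 ]
4.375 [ 0.1   0.55  0.43  1.59 -0.26  1.05 -0.98]
```

View pics/both.png

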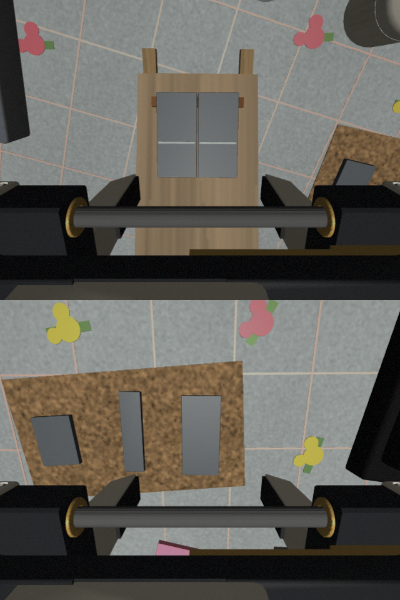

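```bash
cat > det.py <<'E'
from h import *
def load(n):
    z=np.load(f"pics/{n}.npz"); return {k:z[k] for k in z.files}, z["im"]
def greys(im, lo=45, hi=150, smax=60):
    h=cv2.cvtColor(cv2.GaussianBlur(im,(3,3),0),cv2.COLOR_RGB2HSV)
    m=((h[...,1]<smax)&(h[...,2]>lo)&(h[...,2]<hi)).astype(np.uint8); return h,m
E
python3 - <<'E'
from det import *
c,im=load("slate1"); h=cv2.cvtColor(im,cv2.COLOR_RGB2HSV)
print("slate row", h[215,270:375:6].tolist()); print("slate col",h[130:290:8,320].tolist())
c,im=load("roof1"); h=cv2.cvtColor(im,cv2.COLOR_RGB2HSV)
print("roof row",h[180,240:395:8].tolist()); print("joint",im[180,305:325].tolist()); print("line col",im[218:238,280].tolist()); print("endcol",h[130:160:3,280].tolist(),h[270:300:3,280].tolist())
E
```

```text
slate row [[16, 115, 122], [16, 113, 108], [16, 119, 118], [16, 114, 116], [98, 9, 115], [96, 11, 117], [95, 13, 116], [102, 11, 115], [90, 9, 113], [95, 13, 115], [102, 11, 118], [96, 11, 116], [108, 11, 116], [100, 13, 118], [16, 114, 123], [16, 116, 119], [16, 117, 118], [16, 118, 80]]
slate col [[16, 118, 143], [16, 116, 112], [16, 116, 132], [105, 8, 123], [102, 10, 126], [96, 10, 126], [98, 8, 123], [108, 11, 121], [102, 11, 120], [105, 8, 121], [96, 11, 117], [100, 13, 117], [100, 14, 113], [96, 12, 110], [94, 18, 112], [105, 14, 109], [99, 17, 107], [100, 14, 106], [107, 17, 105], [16, 116, 130]]
roof row [[16, 86, 121], [17, 83, 135], [102, 12, 103], [94, 17, 106], [98, 10, 103], [102, 12, 106], [102, 12, 105], [85, 14, 108], [102, 12, 110], [108, 11, 111], [98, 9, 110], [108, 12, 108], [100, 14, 108], [94, 16, 109], [96, 12, 108], [95, 14, 108], [96, 12, 107], [96, 12, 106], [17, 81, 135], [18, 84, 131]]
joint [[106, 109, 110], [105, 109, 109], [104, 108, 110], [105, 108, 109], [105, 108, 110], [106, 110, 111], [104, 109, 109], [106, 108, 111], [97, 101, 102], [86, 84, 82], [106, 91, 69], [115, 100, 79], [89, 87, 81], [103, 108, 109], [104, 107, 110], [106, 109, 110], [105, 109, 109], [104, 107, 109], [105, 109, 108], [106, 109, 109]]
line col [[104, 107, 110], [104, 109, 109], [106, 110, 111], [106, 109, 110], [103, 106, 108], [106, 109, 112], [103, 109, 109], [104, 107, 107], [118, 121, 121], [155, 162, 157], [161, 169, 162], [139, 146, 143], [108, 114, 114], [107, 110, 111], [106, 109, 109], [108, 110, 111], [106, 109, 110], [106, 110, 111], [108, 109, 111], [105, 109, 110]]
endcol [[17, 87, 132], [17, 85, 132], [17, 82, 134], [16, 84, 134], [17, 84, 133], [17, 78, 131], [90, 5, 102], [100, 14, 106], [100, 15, 105], [96, 12, 104]] [[105, 4, 115], [98, 9, 114], [90, 9, 115], [100, 7, 115], [105, 4, 119], [16, 82, 131], [16, 82, 131], [17, 81, 132], [17, 86, 131], [17, 82, 131]]
```

```bash
cat >> det.py <<'E'
def rect(c,im,z=.013,box=None,smax=50):
    h=cv2.cvtColor(im,cv2.COLOR_RGB2HSV); m=cv2.morphologyEx(((h[...,1]<smax)&(h[...,2]>60)).astype(np.uint8),cv2.MORPH_OPEN,np.ones((3,3)))
    out=[]
    for k in cv2.findContours(m,cv2.RETR_LIST,cv2.CHAIN_APPROX_NONE)[0]:
        if cv2.contourArea(k)<200: continue
        P=onplane(c,k[:,0],[0,0,z],np.array([0,0,1.]))
        (x,y),(w,l),a=cv2.minAreaRect((P[:,:2]*1000).astype(np.float32))
        if w<l: w,l,a=l,w,a+90
        if 60<w<135 and 20<l<65: out.append((x,y,w,l,(a+90)%180-90))
    return np.array(out)
def lap(c,im,box,z=.078):
    """box: u0,u1,v0,v1 around laid slates, v along joint (wrist view)"""
    u0,u1,v0,v1=box; g=im.astype(float).min(2)
    pl=[]
    for u in range(u0,u1):
        w=np.clip(g[v0:v1,u]-125,0,None)
        if 15<w.sum()<400: pl.append((u,(w*np.arange(v0,v1)).sum()/w.sum()))
    pl=np.array(pl); L=onplane(c,pl,[0,0,z],np.array([0,0,1.]))
    for _ in range(3):
        vx,vy,x0,y0=cv2.fitLine((L[:,:2]*1000).astype(np.float32),cv2.DIST_HUBER,0,.01,.01).ravel()
        k=np.abs((L[:,:2]*1000-[x0,y0])@[-vy,vx])<2; L=L[k]
    if vy<0: vx,vy=-vx,-vy
    y=np.array([vx,vy,0.]); y/=np.linalg.norm(y); d=np.cross(y,[0,0,1.])
    a=np.radians(11); x=d*np.cos(a)-np.array([0,0,np.sin(a)]); n=np.cross(x,y); return np.array([x0/1000,y0/1000,z]),x,y,n,len(L)
E
python3 - <<'E'
from det import *
c,im=load("slate1"); print(rect(c,im).round(1))
c,im=load("roof1"); p0,x,y,n,k=lap(c,im,(256,376,215,245)); print(p0,x,y,n,k)
# joint: brown gap (R-B) per row ; outer edges
J=[];E=[]
rb=im[...,0].astype(float)-im[...,2]
for v in range(155,275):
    w=np.clip(rb[v,300:332]-3,0,None)
    if w.sum()>10: J.append((300+(w*np.arange(32)).sum()/w.sum(),v))
    s=np.where(rb[v,230:400]<20)[0]; E.append((s[0]+230,v,s[-1]+230))
J=np.array(J);E=np.array(E,float)
def loc(uv): return (onplane(c,uv,p0,n)-p0)@np.c_[x,y,n]*1000
j=loc(J); f=np.polyfit(j[:,0],j[:,1],1); print("joint fit slope,y",f,len(J))
l=loc(E[:,:2]-[.5,0] if 0 else E[:,:2]);r=loc(E[:,[2,1]]); print("edges",np.polyfit(l[:,0],l[:,1],1),np.polyfit(r[:,0],r[:,1],1), "x range",j[:,0].min(),j[:,0].max())
print("lap wrist",p0+y*f[1]/1000)
# top camera check
t=viewer.get_calibration("top"); it=viewer.get_image("top"); np.savez("pics/top1.npz",im=it,**t); print("top rects",rect(t,it).round(1))
cv2.imwrite("pics/topcrop.png",cv2.resize(it[140:235,100:215,::-1],None,fx=6,fy=6,interpolation=cv2.INTER_CUBIC))
E
```

```text
[[ 500.1 -144.3   92.2   35.8  -56.8]
 [ 536.4    7.4   74.1   38.   -14.6]
 [ 555.4 -444.1  100.3   44.6  -11.6]
 [ 585.   -67.6   74.4   55.8    3. ]
 [ 590.1 -282.2  119.2   55.7   -0.9]
 [ 596.3 -181.5  119.5   29.8   -1.6]
 [ 617.8   -6.3   96.6   23.5  -14.6]]
[0.59690905 0.2110545  0.078     ] [ 0.94200751  0.27606843 -0.190809  ] [-0.28123552  0.95963878  0.        ] [0.18310771 0.05366227 0.98162718] 113
joint fit slope,y [-2.00263160e-03  1.45411444e+01] 120
edges [-1.66606227e-03  7.09056299e+01] [-3.29169050e-03 -4.17767667e+01] x range -41.1489911653549 63.23094960296312
lap wrist [0.59281956 0.22500875 0.078     ]
top rects [[ 2.398e+02 -4.231e+02  9.840e+01  2.170e+01 -3.400e+00]
 [ 3.687e+02  4.528e+02  6.120e+01  5.170e+01 -8.560e+01]
 [ 3.850e+02 -5.734e+02  1.238e+02  5.910e+01 -4.770e+01]
 [ 5.592e+02 -4.516e+02  6.130e+01  4.480e+01 -2.900e+01]
 [ 6.115e+02  2.726e+02  1.174e+02  5.850e+01  1.370e+01]
 [ 6.291e+02  2.143e+02  1.160e+02  5.800e+01  1.470e+01]
 [ 6.841e+02 -6.532e+02  6.540e+01  6.390e+01 -7.900e+00]
 [ 8.011e+02 -1.390e+02  6.310e+01  4.460e+01 -2.460e+01]
 [ 8.199e+02  7.000e-01  8.210e+01  3.390e+01 -4.430e+01]]
```

Run:
```python
from det import *
t,it=load("top1"); Z=np.array([0,0,1.])
h=cv2.cvtColor(it,cv2.COLOR_RGB2HSV); print(h[195,365:405:4].tolist(), it[180:200,140].min(1).tolist(), it[180:200,170].min(1).tolist())
def proj(c,P):
    f=240/np.tan(np.radians(c["vfov"])/2); q=R.from_quat(c["attitude"]).inv().apply(np.atleast_2d(P)-c["eye"]); return q[:,:2]/q[:,2:]*f+[c["cx"],c["cy"]]
s=viewer.get_calibration("scene")
p=np.array([.59282,.22501,.078]); y=np.array([-.28124,.95964,0])
pts=[p,p+.05*y,p-.05*y]
a=np.radians(-.9); ux=np.array([np.cos(a),np.sin(a),0]);uy=np.array([-ux[1],ux[0],0]); C=np.array([.5901,-.2822,.013])
cs=[C+i*.06*ux+j*.028*uy for i,j in((1,1),(1,-1),(-1,-1),(-1,1))]
si=cv2.imread("pics/scene0.png"); ti=np.ascontiguousarray(it[:,:,::-1]); out=[]
for im,c,boxes in((ti,t,((100,140),(345,155))),(si,s,((405,150),(245,270)))):
    big=cv2.resize(im,None,fx=4,fy=4,interpolation=cv2.INTER_CUBIC)
    for q in proj(c,pts+cs): cv2.circle(big,tuple(int(v) for v in (q+.5)*4),3,(0,0,255),-1)
    print(proj(c,pts+cs).round(1).tolist())
    out.append(np.hstack([big[b[1]*4:b[1]*4+300,b[0]*4:b[0]*4+380] for b in boxes]))
cv2.imwrite("pics/chk.png",np.vstack(out))
```

```text
[[23, 37, 152], [24, 40, 152], [22, 39, 152], [21, 41, 148], [20, 42, 146], [21, 42, 141], [21, 43, 136], [21, 42, 127], [21, 41, 119], [23, 41, 105]] [71, 71, 72, 73, 71, 70, 71, 71, 71, 72, 71, 71, 71, 71, 72, 73, 115, 108, 73, 71] [71, 71, 72, 72, 72, 71, 73, 115, 106, 72, 71, 71, 70, 71, 72, 71, 72, 72, 72, 72]
[[152.9, 193.6], [130.3, 200.5], [175.3, 186.7], [372.4, 170.9], [397.0, 170.7], [398.6, 222.5], [373.6, 222.7]]
[[446.7, 186.5], [455.8, 174.2], [437.2, 199.4], [306.8, 324.9], [285.8, 339.5], [256.1, 298.9], [276.5, 285.8]]
```

View pics/chk.png

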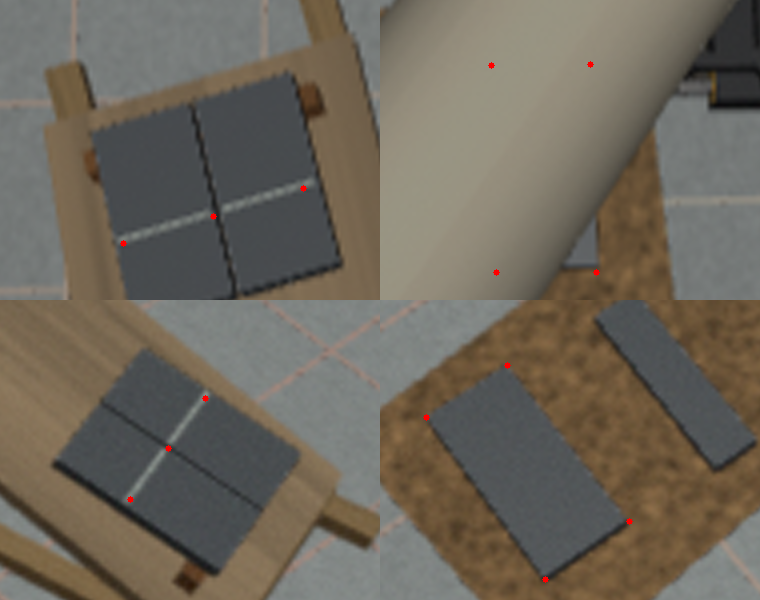

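The reprojections match: lap point at (0.593,0.225), slate at (0.590,-0.282) with yaw -0.9°. The scene view agrees within about 1 mm. The top view puts the line about 1 px further downhill. Now the grasp.

Run:
```python
from det import *
C=np.array([.5901,-.2822,0]); a=np.radians(-.9); uy=np.array([-np.sin(a),np.cos(a),0]); q=toolquat(-uy)
manip.move_pose(C+[0,0,.07],q); manip.servo_line(C+[0,0,.006],vel=.06)
print(manip.current_clock(),manip.current_tool_pos(),manip.current_force())
effector.close(35); print("gap",manip.current_finger_gap(),manip.current_tool_pos(),manip.current_force())
manip.servo_line(C+[0,0,.11],vel=.1); print(manip.current_clock(),manip.current_force(),manip.current_finger_gap())
# pre-place
p=np.array([.59282,.22501,.078]); y=np.array([-.28124,.95964,0]); x=np.array([.94201,.27607,-.19081]); n=np.cross(x,y)
qp=toolquat(-y,-n); T=p-.060*x+.003*n
manip.move_pose(T+.05*n,qp); manip.sleep(.3); print(manip.current_clock(),manip.current_tool_pos(),T+.05*n,manip.current_tcp_rot(),qp,manip.current_force(),manip.current_finger_gap())
snap("pre")
```

```text
6.3083 [ 0.59053177 -0.28242399  0.00650494] [ 0.47904893  0.28467902 -0.14298612]
gap 0.0008188810506828797 [ 0.59009269 -0.28220079  0.00597496] [-1.04353745 -0.46070596  1.00864621]
8.9417 [-0.16135904  0.44170522 -0.52781168] 0.00041295883684857465
11.05 [0.54628327 0.21051758 0.14145801] [0.54600417 0.21128996 0.14147512] [ 0.79631628 -0.59723885 -0.05743518  0.07672895] [ 0.79670235 -0.59672348 -0.05745807  0.07671389] [-0.85171555  0.15843223  0.17246933] 0.00045261970308873466
```

View pics/pre.png

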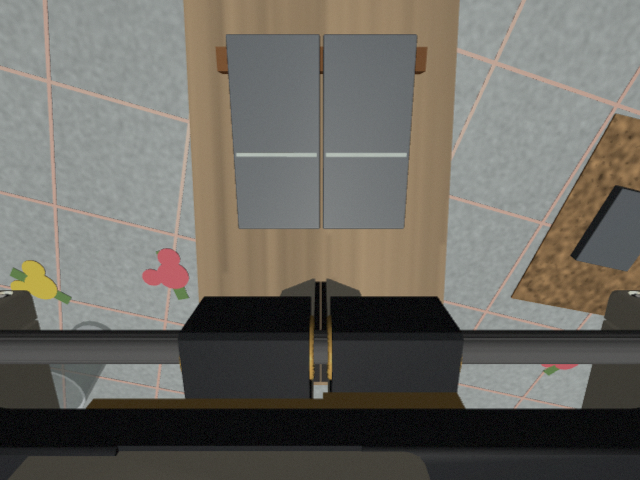

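The fingers closed to zero gap, so the grasp missed. I'll look at the mat before doing anything else, and re-measure the lap point from this picture.

Run:
```python
from det import *
c,im=load("pre"); p0,x,y,n,k=lap(c,im,(238,408,145,165)); 
rb=im[...,0].astype(float)-im[...,2]; J=[]
for v in range(60,225):
    w=np.clip(rb[v,308:334]-3,0,None)
    if w.sum()>10: J.append((308+(w*np.arange(26)).sum()/w.sum(),v))
j=(onplane(c,J,p0,n)-p0)@np.c_[x,y,n]*1000; f=np.polyfit(j[:,0],j[:,1],1); print("lap",p0+y*f[1]/1000,y,f,k)
effector.open_jaws()
manip.move_pose(np.array([.590,-.282,.15]),toolquat([0,-1,0])); manip.sleep(.2); c,im=snap("slate2"); r=rect(c,im); print(r[(r[:,0]>500)&(r[:,0]<650)].round(1), manip.current_clock(), manip.current_finger_gap())
```

```text
lap [0.59278557 0.22488607 0.078     ] [-0.2792137   0.96022899  0.        ] [1.10052485e-03 3.85968228e+00] 161
[[ 531.4    7.5   83.    39.9  -14.1]
 [ 554.1 -443.6  104.9   44.7  -11.3]
 [ 585.   -67.6   74.5   55.7    3. ]
 [ 590.2 -282.3  119.5   55.6   -1. ]
 [ 596.2 -181.6  119.6   29.7   -1.6]
 [ 619.6   -6.1   99.7   23.4  -14.1]] 14.6167 0.09196458435399585
```

View pics/slate2.png

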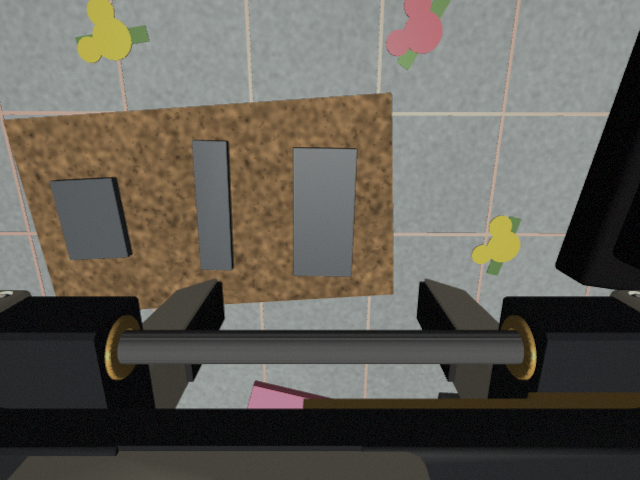

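The slate has not moved (590.2,-282.3). The open finger tips appear at (222,281) and (418,281). With a 92 mm opening that puts them about 30 mm short of the nominal TCP, so the fingers probably shut above the slate. I'll check by projecting the nominal tip points onto both pictures.

Run:
```python
from det import *
def proj_tool(P):
    f=240/np.tan(np.radians(66.19022)/2); Rc=np.array([[1,0,0],[0,.957,.289],[0,-.289,.957]]); q=(np.array(P)-[0,-.0798,-.1911])@Rc; return q[:,:2]/q[:,2:]*f+[320.2,237.7]
out=[]
for n,g in(("pre",0),("slate2",.046)):
    _,im=load(n); big=cv2.resize(im[240:400,190:450,::-1],None,fx=3,fy=3,interpolation=cv2.INTER_CUBIC) if n=="pre" else cv2.resize(im[220:400,150:300,::-1],None,fx=3,fy=3,interpolation=cv2.INTER_CUBIC)
    o=np.array([190,240]) if n=="pre" else np.array([150,220])
    for z,col in((0,(0,0,255)),(-.019,(0,255,255)),(-.031,(0,255,0))):
        for q in proj_tool([[-g,-.0095,z],[-g,.0095,z]]): cv2.circle(big,tuple(int(v) for v in (q-o)*3),4,col,-1); print(n,z,q.round(0))
    cv2.imwrite(f"pics/f_{n}.png",big); out.append(cv2.resize(big,(int(big.shape[1]*480/big.shape[0]*.6),288)))
cv2.imwrite("pics/fing.png",np.hstack(out))
```

```text
pre 0 [320. 260.]
pre 0 [320. 291.]
pre -0.019 [320. 273.]
pre -0.019 [320. 307.]
pre -0.031 [320. 282.]
pre -0.031 [320. 318.]
slate2 0 [237. 260.]
slate2 0 [239. 291.]
slate2 -0.019 [229. 273.]
slate2 -0.019 [231. 307.]
slate2 -0.031 [223. 282.]
slate2 -0.031 [226. 318.]
```

View pics/fing.png

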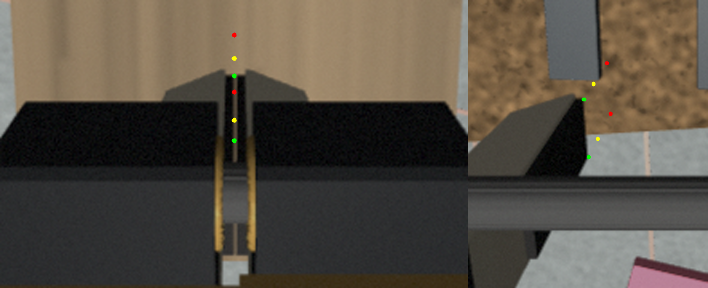

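Confirmed: the real tips (green markers) lie about 31 mm behind the reported TCP, while the nominal tip points (red) fall on empty mat. I'll re-grasp that much lower and find the mat by force.

Run:
```python
from det import *
C=np.array([.5902,-.2822,0]); a=np.radians(-1); uy=np.array([-np.sin(a),np.cos(a),0]); q=toolquat(-uy)
manip.move_pose(C+[0,0,.03],q); manip.servo_line(C+[0,0,-.021],vel=.06)
f0=np.array(manip.current_force()); z=-.021; print(manip.current_clock(),manip.current_tool_pos(),f0)
hit=False
while z>-.032 and not hit:
    z-=.001; manip.servo_line(C+[0,0,z],vel=.02); f=np.array(manip.current_force())-f0; hit=f[2]>3; print(round(z,4),manip.current_tool_pos()[2],f.round(1))
zc=manip.current_tool_pos()[2]
manip.servo_line(C+[0,0,zc+.002],vel=.02); print("contact",zc,hit)
effector.close(35); print("gap",manip.current_finger_gap(),manip.current_tool_pos(),manip.current_force(),manip.current_clock())
```

```text
16.1667 [ 0.59044567 -0.28247623 -0.02073096] [-0.83056798  0.04626193  0.09139689]
-0.022 -0.021703079363025533 [ 0.7 -0.4 -0.1]
-0.023 -0.022993762137076892 [ 0.1  0.1 -0.4]
-0.024 -0.024128075486970865 [ 0.8 -0.2 -0.7]
-0.025 -0.02509882561553732 [ 0.6 -0.  -0.6]
-0.026 -0.02608701385415539 [ 0.  -0.8 -0. ]
-0.027 -0.02708589192769835 [-0.2 -0.2  0.2]
-0.028 -0.028070750824534953 [ 1.6 -1.2 -1.1]
-0.029 -0.029088442607915578 [ 0.4 -0.4 -0.5]
-0.03 -0.029300767989162632 [-0.2  1.4  4.3]
contact -0.029300767989162632 True
gap 0.05550997280765286 [ 0.59015569 -0.28227596 -0.02734963] [ 0.39988344 -0.02933331 -0.23863986] 19.3667
```

Gripped, with a gap of 55.5 mm; the tips are really 32 mm behind the TCP. Next I'll lift, move over the roof and check.

```bash
cat > tgt.py <<'E'
from det import *
p=np.array([.59280,.22495,.078]); y=np.array([-.2802,.9599,0]); y/=np.linalg.norm(y); d=np.cross(y,[0,0,1.]); A=np.radians(11)
x=d*np.cos(A)-np.array([0,0,np.sin(A)]); n=np.cross(x,y); qp=toolquat(-y,-n); T=p-.060*x+(.005-.0353)*n
M=np.c_[x,y,n]
E
python3 - <<'E'
from tgt import *
P=np.array([.5902,-.2822,0])
manip.servo_line(P+[0,0,.09],vel=.12); print(manip.current_force(),manip.current_finger_gap())
manip.move_pose(T+.04*n,qp); manip.sleep(.2); e=(np.array(manip.current_tool_pos())-T)@M*1000
print(manip.current_clock(),"err mm xyz",e.round(2),"rot deg",np.degrees((R.from_quat(qp).inv()*R.from_quat(manip.current_tcp_rot())).as_rotvec()).round(2),manip.current_finger_gap()); snap("pre2")
E
```

```text
[-0.04492397 -0.70767844 -1.15827531] 0.05551613442353016
22.4917 err mm xyz [ 0.08 -1.42 40.1 ] rot deg [ 0.01 -0.    0.13] 0.05548311009494461
```

View pics/pre2.png

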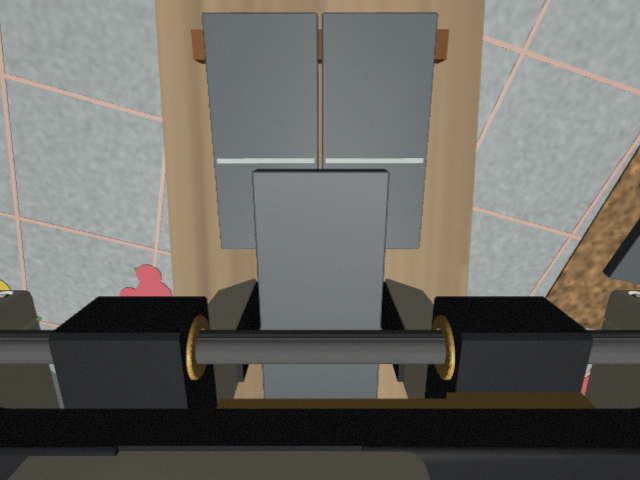

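The slate is held flat and square. Its lower end is at about row 170 and the white line at row 160, with the joint at column 320. I'll measure the offset in this one picture.

Run:
```python
from tgt import *
c,im=load("pre2"); p0,_,yy,_,k=lap(c,im,(222,420,153,168)); print("line x-offset mm, angle", ((p0-p)@x*1000).round(2), np.degrees(np.arctan2(yy@d,yy@y)).round(2),k)
rb=im[...,0].astype(float)-im[...,2]; J=[]
for v in range(65,165):
    w=np.clip(rb[v,310:332]-3,0,None)
    if w.sum()>10: J.append((310+(w*np.arange(22)).sum()/w.sum(),v))
def loc(uv,h): return ((onplane(c,uv,p+h*n,n)-p)@M)*1000
j=loc(J,0); print("joint y at 0, slope",np.polyfit(j[:,0],j[:,1],1)[::-1])
g=cv2.GaussianBlur(im,(3,3),0).astype(float).mean(2)
h=.0501
L=[];Rr=[]
for v in range(185,240):
    gr=np.abs(np.diff(g[v])); L.append((247+gr[247:268].argmax()+.5,v)); Rr.append((375+gr[375:397].argmax()+.5,v))
l,r=loc(L,h),loc(Rr,h)
fl,fr=np.polyfit(l[:,0],l[:,1],1),np.polyfit(r[:,0],r[:,1],1); print("edges",fl,fr,"centre y at -60",(np.polyval(fl,-60)+np.polyval(fr,-60))/2)
print(g[164:182,290].round(0).tolist(), g[164:182,350].round(0).tolist())
for v in (170,171,172,173,174): print(v,"x top edge",loc([(320,v)],h)[0,0].round(2))
```

```text
line x-offset mm, angle 0.04 0.09 188
joint y at 0, slope [-0.08636288 -0.00170523]
edges [-4.56937715e-03  2.65990608e+01] [  0.02869001 -27.35456395] centre y at -60 -1.1013705508485305
[127.0, 123.0, 123.0, 117.0, 95.0, 59.0, 41.0, 59.0, 91.0, 117.0, 129.0, 130.0, 130.0, 130.0, 130.0, 129.0, 129.0, 130.0] [130.0, 125.0, 125.0, 120.0, 99.0, 61.0, 42.0, 58.0, 91.0, 118.0, 130.0, 132.0, 132.0, 132.0, 132.0, 132.0, 131.0, 132.0]
170 x top edge 0.55
171 x top edge 0.15
172 x top edge -0.26
173 x top edge -0.66
174 x top edge -1.06
```

Run:
```python
from tgt import *
err=lambda: (np.array(manip.current_tool_pos())-T)@M
b=np.zeros(3)
for _ in range(2):
    manip.servo_line(T+.005*n+M@b,ori=qp,vel=.06); manip.sleep(.15); e=err()-[0,0,.005]; b-=np.r_[e[:2],0]; print(manip.current_clock(),(e*1000).round(2))
f0=np.array(manip.current_force()); h=.005; hit=False
while h>-.002 and not hit:
    h-=.001; manip.servo_line(T+h*n+M@b,ori=qp,vel=.02); f=np.array(manip.current_force())-f0; hit=f@n>4; print(round(h,4),(err()*1000).round(2),f.round(1))
print(manip.current_clock())
```

```text
23.425 [0.41 0.02 0.53]
23.825 [-0.39  0.    0.08]
0.004 [-0.06 -0.02  3.86] [ 0.5 -0.1  0.3]
0.003 [-0.1  -0.05  2.86] [-0.1  0.2  0.2]
0.002 [-0.07 -0.01  1.93] [ 0.6 -0.   0.7]
0.001 [-0.11 -0.01  0.88] [ 0.4 -0.6  0.7]
0.0 [ 0.14 -0.03  0.13] [0.9 0.2 1.8]
-0.001 [ 0.17 -0.    0.13] [-1.2 -0.5  8.1]
25.325
```

Contact came exactly at the expected height, and x/y are within 0.2 mm. Releasing, retreating and checking.

Run:
```python
from tgt import *
manip.servo_line(T+n*.0+np.array([0,0,0]),ori=qp,vel=.02)
effector.open_jaws(); print(manip.current_finger_gap(),manip.current_force())
manip.servo_line(T+.09*n,ori=qp,vel=.12); manip.servo_line(T+.09*n-.05*x,ori=qp,vel=.15); manip.sleep(.2); c,im=snap("post"); print(manip.current_clock(),manip.current_force())
```

```text
0.0915000817947639 [-0.13223144 -0.02640547 -1.07718306]
27.9833 [0.10122039 0.07512506 0.23803559]
```

View pics/post.png

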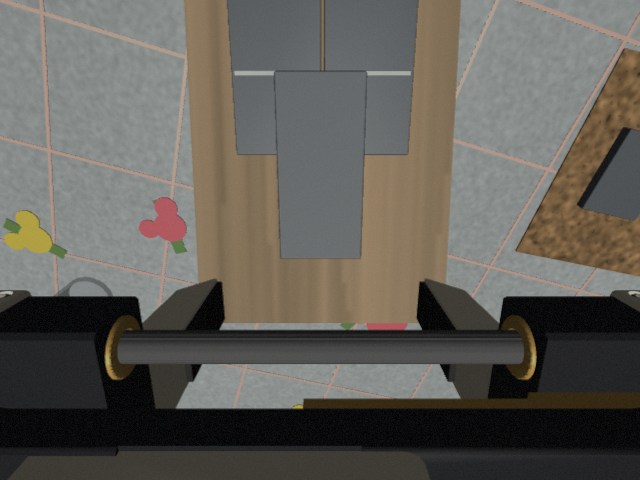

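The slate lies square on the line (lower end at row 71, line at row 73) and is centred on the joint. I'll measure it, then hand in.

Run:
```python
from tgt import *
c,im=load("post"); g=cv2.GaussianBlur(im,(3,3),0).astype(float).mean(2)
def loc(uv,h): return ((onplane(c,uv,p+h*n,n)-p)@M)*1000
ed=lambda v,a,b:a+np.abs(np.diff(g[v]))[a:b].argmax()+.5
V=range(165,250); l=loc([(ed(v,268,290),v) for v in V],.01); r=loc([(ed(v,352,375),v) for v in V],.01)
fl,fr=np.polyfit(l[:,0],l[:,1],1),np.polyfit(r[:,0],r[:,1],1)
print("centre y",(np.polyval(fl,-60)+np.polyval(fr,-60))/2,"width",np.polyval(fl,-60)-np.polyval(fr,-60),"skew deg",np.degrees((fl[0]+fr[0])/2))
ev=lambda u,a,b:a+np.abs(np.diff(g[:,u]))[a:b].argmax()+.5
for nm,a,b in(("low",66,76),("up",250,265)): q=loc([(u,ev(u,a,b)) for u in range(290,352)],.01); print(nm,np.median(q[:,0]),np.ptp(q[:,0]))
w=np.clip(g[66:80,240:270]-110,0,None); print("line x",loc([(255,66+(w.sum(1)*np.arange(14)).sum()/w.sum())],0)[0,0])
manip.hand_in(); print(manip.current_clock())
```

```text
centre y 1.4422743396379154 width 56.9970653807511 skew deg 0.2523920830064412
low 0.6872498671595605 1.1063386014704406
up -119.7216565497472 1.4831297216545494
line x 0.2386535093342386
the job is handed in; nothing more can be done
the job is handed in; nothing more can be done
```

I laid the full-size slate as the next course up the slope, let go of it, and handed the job in about 28 s into the 38 s limit. I did not touch the short slate or the narrow slip. They measured the same after my missed first grasp, but I did not re-measure them at the end.

- **Missed first grasp:** the fingers closed on nothing above the slate. Pictures, then a light touch on the mat, showed the real fingertips about 32 mm short of the reported TCP. I corrected for that, and the second grasp held (gap 55.5 mm).
- **Last check, after release and with the gripper clear:**
  - Lower end: about 0.5 mm from the line.
  - Sideways: about 1.4 mm off the joint.
  - Skew: about 0.25°.
  - Length: about 120 mm seen on the slope plane, so it lies flat.
- **Readings that disagree:**
  - Arm readings just before release put the slate within 0.2 mm sideways, against the camera's 1.4 mm. The camera calibration is only good to about 2 mm.
  - The first top-camera view put the line about 1 px further downhill than the wrist and scene cameras. I went with the wrist camera.

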